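Load the UV chamber with the used ultrasound probes and set its exposure

TASK

The used wireless ultrasound probes on the mat must be disinfected: open the UV chamber's lid, lay every probe flat in a marked bay of its own, between the ribs, handle over the white cross line, straight along the bay with its scanning head towards the hinge, then shut the lid fully. After that turn the exposure dial clockwise, counting the clicks, to the fourth click above off (the green dot). Leave the phone, the gel bottle and the tub of wipes where they are.

Things in the scene. Friction and masses are not known exactly. Their poses are not given: they have to be found in the camera images.
- chamber: White UV-C chamber, fixed. Origin on the desk under the middle of its 162 x 310 mm (x, y) body; x points from the front (bow handle) to the rear hinge, z up. Inside 150 x 298 mm; floor 36 mm, rim 80 mm above the desk; walls 6 mm. Four blue bay strips (along x, 68 mm apart, low ribs 5 mm high, 4 mm wide midway between and outside them), each with a white cross line for the handle's middle. Joined to its -y side: a console, 162 x 104 mm, 50 mm high.
- bay1 (a point): Middle of the white cross line of bay 1, on the chamber floor at chamber x -11, y -102 mm, z 36 mm: the place for a probe's origin. Axes as the chamber's.
- bay2 (a point): Middle of the white cross line of bay 2, on the chamber floor at chamber x -11, y -34 mm, z 36 mm: the place for a probe's origin. Axes as the chamber's.
- bay3 (a point): Middle of the white cross line of bay 3, on the chamber floor at chamber x -11, y 34 mm, z 36 mm: the place for a probe's origin. Axes as the chamber's.
- bay4 (a point): Middle of the white cross line of bay 4, on the chamber floor at chamber x -11, y 102 mm, z 36 mm: the place for a probe's origin. Axes as the chamber's.
- lid (a joint): Angle of the chamber's lid: 0 shut, 1.85 rad fully open. The lid (162 x 310 x 16 mm, 0.4 kg, white frame with amber window) turns up and to the rear about its hinge; the hinge is stiff, so it stays at any angle and needs about 2 to 5 N at the bar to move.
- lid_bar (a point): Middle of the lid's steel bow handle: a round bar 10 mm thick, parallel to the hinge, straight for 120 mm, 210 mm from the hinge axis and, when shut, 48 mm in front of the chamber's front and 88 mm above the desk, free above and below.
- lid_hinge (a point): Point 8 mm above the hinge axis when the lid is shut, at the middle of the chamber's rear rim; it turns with the lid. The hinge axis is the chamber's y axis direction at chamber x 81 mm, z 80 mm.
- dial (a joint): Angle of the exposure dial, growing clockwise from above: 0 off (red dot), then a firm click every 0.524 rad (30 degrees, one minute) up to 6 at 3.14 rad. The fourth, 2.094 rad, has the larger green dot. About 0.1 Nm turns it out of a click; it drops into the nearest click when let go. It starts where the last user left it.
- dial_grip (a point): On the dial's axis, at grip height, 80 mm above the desk (chamber x -30, y -207 mm). Black disc 48 mm wide with a bar grip 12 mm thick, 44 mm long, 60 to 88 mm above the desk. The bar runs along this point's y axis; its +y end bears the white pointer line. At 0 the axes are the chamber's (pointer to chamber +y); at 3 clicks the pointer looks to the hinge.
- probe_blue: Wireless ultrasound probe with blue ring, 0.2 kg, lying flat; may be absent. White handle 32 mm wide, 24 mm thick, along x from -50 to 35 mm; beyond it the rounded wide head, 50 mm across, reaching 72 mm ahead of the origin. Origin: on the underside, under the grip point of the handle; x points to the scanning head, z up.
- probe_blue_head (a point): Middle of the blue probe's scanning head, 60 mm ahead of its origin and 12 mm up.
- probe_orange: Wireless ultrasound probe with orange ring, 0.2 kg, lying flat; may be absent. White handle 32 mm wide, 24 mm thick, along x from -50 to 35 mm; beyond it the straight wide head, 48 mm across, reaching 68 mm ahead. Origin: on the underside, under the grip point of the handle; x points to the scanning head, z up.
- probe_orange_head (a point): Middle of the orange probe's scanning head, 60 mm ahead of its origin and 12 mm up.
- probe_green: Wireless ultrasound probe with green ring, 0.2 kg, lying flat; may be absent. White handle 32 mm wide, 24 mm thick, along x from -50 to 35 mm; beyond it the rounded narrow head, 40 mm across, reaching 72 mm ahead. Origin: on the underside, under the grip point of the handle; x points to the scanning head, z up.
- probe_green_head (a point): Middle of the green probe's scanning head, 60 mm ahead of its origin and 12 mm up.
- probe_yellow: Wireless ultrasound probe with yellow ring, 0.2 kg, lying flat; may be absent. White handle 32 mm wide, 24 mm thick, along x from -50 to 35 mm; beyond it the straight narrow head, 38 mm across, reaching 68 mm ahead. Origin: on the underside, under the grip point of the handle; x points to the scanning head, z up.
- probe_yellow_head (a point): Middle of the yellow probe's scanning head, 60 mm ahead of its origin and 12 mm up.
- mat: Fixed pale green mat, 360 x 340 mm, 4 mm thick, on which the used probes lie. Origin under its middle.
- gel_bottle: Pale blue gel bottle, 56 mm wide, 150 mm tall, standing; a bystander. Origin under its middle.
- phone: Black phone lying flat, 150 x 72 x 9 mm; a bystander. Origin under its middle.
- wipes_tub: White and green tub of wipes with blue lid, 94 mm wide, 128 mm tall; a bystander. Origin under its middle.
Things that resemble listed ones, but are neither listed nor needed, are in the scene too. Leave any brown or red look-alike of the probe_orange alone. Leave any purple or red look-alike of the probe_blue alone.

How it is judged:
By the outcome, as a careful person would: the job done as asked, in the order asked, and still so for the second after the job is handed in, with the robot touching nothing.
Of probe_blue, probe_orange, probe_green, probe_yellow only 2 to 4 are there at a start; the rules pass over those that are not, and their reading is None.
At some moment in a run one of probe_blue, probe_orange, probe_green, probe_yellow may be knocked a few centimetres aside while the robot is not near it.
Once in a run the grip may slacken for a moment while it holds something.
It also fails if it takes over 210 s, if anything falls off the work surface, if the arm or the gripper's body presses on something with over 40 N, if the wrist force passes 120 N, or if a joint passes its speed limit or range.

ROBOT

A 6-joint arm with a two-finger parallel gripper is mounted at the origin on the work surface. World frame = base frame: x ahead of the robot, y to its left, z up, the work surface at z = 0. Lengths are in m, angles in degrees, forces in N, time in s.
With the tool pointing down it reaches from about 0.3 to 0.775 m from the base axis. Payload 14.6 kg.
Tool frame: the origin (TCP) lies at the very end of the fingers, on their centre line; the grasp point (between the pads) lies 19 mm behind it (r.grasp_offset is the distance from the TCP to the grasp point, in m); z points along the fingers, y is the direction in which the jaws open and shut (so a half turn about z gives the same grasp; the last joint's range is limited). The gripper opens to 85 mm and grips with 20 to 120 N. Pads are 22 mm wide; open, the fingers measure 114 mm over their backs; the gripper's body (76 mm by 85 mm) begins 54 mm behind the grasp point. The pads swing forward as they close: fully open they stand 13 mm farther back than shut.
Start: joints at [71.184, 17.183, 87.147, -0, 75.671, -3.816], TCP at [0.142, 0.531, 0.231] pointing down, gripper open.
Joint ranges: [-173.82, 173.82], [-45.26, 126.66], [13.44, 144.39], [-59.66, 239.66], [0, 175.72], [-146.38, 146.38]. Speed limits (degrees/s): [127.2, 127.2, 147.25, 180, 180, 180].

INTERFACE

Orientations are given as [roll, pitch, yaw] about the fixed x, y, z axes, in that order (R = Rz(yaw) Ry(pitch) Rx(roll)).
In Python, from cell import r, optics, finder gives the robot as it stands. Calls block until the motion is done:
- r.goto(position, orientation): joint-space move of the TCP to a pose.
- r.movel(position, frame=None, velocity=0.15, f_stop=None): straight line of the TCP; frame=None keeps the orientation; velocity is the mean speed in m/s. With f_stop (N) it stops when the force on the tool has changed by that much, and returns True; else False.
- r.move_joints(angles): joint-space move.
- r.open_gripper() and r.grab(): open the fingers fully, or close them until they stop; the grip force is fixed at half the most.
- r.dwell(seconds).
- r.solve_ik(position, orientation): joint angles nearest the present ones, or None.
- r.read_state(): the state.
- optics.camera(name): name is "scene" or "side" or "wrist"; returns a dict with "frame" (420x560x3 uint8, red, green, blue), "z_map" (420x560 float32, m along the optical axis (not along the pixel's ray), 0 where there is no reading), "fx", "fy", "cx", "cy" (pixels), "R" (3x3) and "t" (3): a world point X has camera coordinates R X + t. Camera axes: x right, y down, z forward; pixel columns grow to the right and rows downward; lengths in m; the calibration is good to about 2 mm. The wrist camera is an equidistant fisheye: a pixel r from the principal point sees the ray r / f radians off the axis. A picture is of the moment at which its call begins.
A pose or a line that the arm cannot do raises r.PlanningError and nothing moves.
- r.close_job(): hands the job in, once; it reports no verdict.
Trained networks look in the newest picture that a camera, given by its name, has taken for a name from the list of things; names that differ only in an ending like _2 or _b are one class to them, and where a whole thing is asked for, a point or a joint stands for the part that bears it (a point fixed in the world has none). Each returns a list of dicts, best first, with "confidence" (0 to 1); they miss things now and then, are a little off and sometimes report something else, mostly with a low value. They report only what shows in the picture. A call takes as long as a camera call. They do not tell look-alikes from the thing itself.
- finder.search_frame(camera, query): "point" ([x, y, z] in m, in world coordinates, good to about 4 mm: the middle of the surface that is visible of it).
- finder.cut_out(camera, query): "region" (420x560 bool, what is visible of it).
- finder.spot_point(camera, query): "point" ([x, y, z] in m, in world coordinates, good to about 4 mm: a listed point, or the origin of a listed thing).
The state is a dict: "clock": time; "q": joint angles; "joint_velocities": joint speeds; "effort": joint torques, N m; "tool_pos": TCP position; "orientation": TCP orientation; "ft_force": force on the tool from outside, world axes, zero at the start; "wrist_torque": the same for the moment, N m; "finger_gap": finger opening in m.
Only numpy, scipy, OpenCV 4.12 (cv2) and the standard library are available. Lean on these libraries where they do the work, as an engineer would, in place of code of your own. Each camera call takes 0.05 s, during which the arm holds its last target. There are 200 camera calls.

## Working session

There is one attempt and no reset: what is moved stays moved. The work goes in short steps, each a Python script; the robot and the scene stay as the last script left them, time stands still between calls to the robot, and variables do not carry over. Pictures are saved under pics/ and viewed, about 12 in all and at most 16, crops included, and the job is handed in when it is done.

```bash
ls; mkdir -p pics
cat > h.py <<'E'
import numpy as np, cv2
from cell import r, optics, finder
np.set_printoptions(precision=4, suppress=True)
def snap(name, fn=None, box=None, scale=1):
    c=optics.camera(name)
    if fn:
        im=cv2.cvtColor(c["frame"],cv2.COLOR_RGB2BGR)
        if box: im=im[box[1]:box[3],box[0]:box[2]]
        cv2.imwrite("pics/"+fn, cv2.resize(im,None,fx=scale,fy=scale,interpolation=cv2.INTER_CUBIC))
    return c
def cloud(c):
    v,u=np.mgrid[0:420,0:560]; z=c["z_map"]
    P=np.stack([(u-c["cx"])/c["fx"]*z,(v-c["cy"])/c["fy"]*z,z],-1)
    return (P-c["t"])@c["R"]
def proj(c,X):
    p=c["R"]@np.asarray(X)+c["t"]; return np.array([c["fx"]*p[0]/p[2]+c["cx"],c["fy"]*p[1]/p[2]+c["cy"]])
E
python3 - <<'E'
from h import *
for n in ("scene","side"):
    c=snap(n,n+"0.png"); print(n,c["fx"],c["cx"],c["cy"],"cam at",-c["R"].T@c["t"])
    for q in ["chamber","bay1","bay2","bay3","bay4","lid_bar","lid_hinge","dial_grip","probe_blue","probe_blue_head","probe_orange","probe_orange_head","probe_green","probe_green_head","probe_yellow","probe_yellow_head","mat","gel_bottle","phone","wipes_tub"]:
        for d in finder.spot_point(n,q)[:4]: print(q,round(d["confidence"],2),np.array(d["point"]),proj(c,d["point"]).round())
print(r.read_state())
E
```

```text
pics
scene 544.6814631589159 273.0868575327275 206.19051362455266 cam at [ 1.0982 -0.492   1.4301]
chamber 0.96 [ 0.567  -0.1068  0.0011] [269. 256.]
bay1 0.69 [ 0.5447 -0.2075  0.0357] [235. 265.]
bay2 0.69 [ 0.5447 -0.2075  0.0357] [235. 265.]
bay3 0.69 [ 0.5447 -0.2075  0.0357] [235. 265.]
bay4 0.69 [ 0.5447 -0.2075  0.0357] [235. 265.]
lid_bar 0.86 [ 0.4472 -0.0876  0.1281] [248. 201.]
lid_bar 0.41 [0.3997 0.1867 0.0056] [311. 165.]
lid_hinge 0.88 [ 0.6462 -0.1209  0.0935] [282. 266.]
lid_hinge 0.6 [0.4003 0.1899 0.0035] [312. 165.]
dial_grip 0.66 [ 0.5668 -0.1037 -0.001 ] [270. 255.]
dial_grip 0.54 [ 0.5075 -0.3109  0.0817] [194. 269.]
probe_blue 0.9 [0.4099 0.3533 0.0043] [353. 141.]
probe_blue 0.83 [ 0.7895  0.3364 -0.0038] [433. 228.]
probe_blue 0.57 [0.7616 0.128  0.0013] [375. 259.]
probe_blue_head 0.89 [0.471  0.338  0.0168] [362. 154.]
probe_blue_head 0.76 [0.8278 0.279  0.0097] [430. 246.]
probe_blue_head 0.66 [0.8224 0.1221 0.0113] [389. 275.]
probe_orange 0.91 [ 0.2102  0.2972 -0.0029] [300. 113.]
probe_orange 0.62 [ 0.3561 -0.004   0.0017] [254. 188.]
probe_orange_hea
[... 2905 characters left out ...]
 [317. 230.]
gel_bottle 0.95 [ 0.4969  0.5117 -0.0012] [202. 157.]
gel_bottle 0.39 [0.4568 0.17   0.0156] [243. 201.]
phone 0.91 [ 0.3009 -0.2588  0.0013] [286. 301.]
wipes_tub 0.63 [ 0.5136 -0.575  -0.003 ] [412. 330.]
{'clock': 2.1, 'q': array([71.1846, 17.184 , 87.1463,  0.0013, 75.672 , -3.8141]), 'joint_velocities': array([ 0.0091, -0.0389,  0.0004, -0.0022,  0.0551,  0.078 ]), 'effort': array([ -0.002 , -54.3365, -36.1972,  -0.0002,   0.0008,   0.    ]), 'tool_pos': array([0.1423, 0.5313, 0.2313]), 'orientation': array([-179.9979,   -0.0014,  164.9984]), 'ft_force': array([ 0.1464, -0.2405, -1.0743]), 'wrist_torque': array([-0.0055, -0.0585, -0.005 ]), 'finger_gap': 0.0855693863591331}
```

View pics/scene0.png

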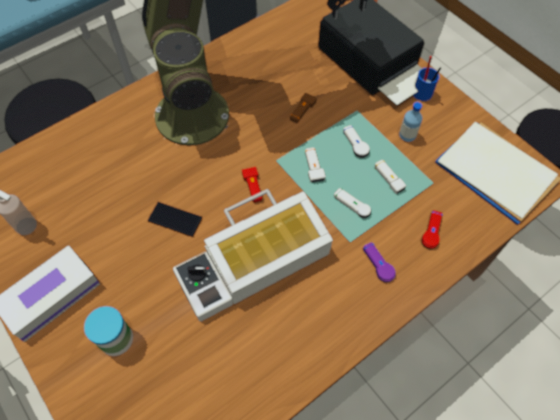

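Run:
```python
import cv2,numpy as np
a=cv2.imread("pics/scene0.png")[95:295,215:455]
cv2.imwrite("pics/crop0.png",cv2.resize(a,None,fx=3,fy=3,interpolation=cv2.INTER_CUBIC))
```

```text
(no output)
```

View pics/crop0.png

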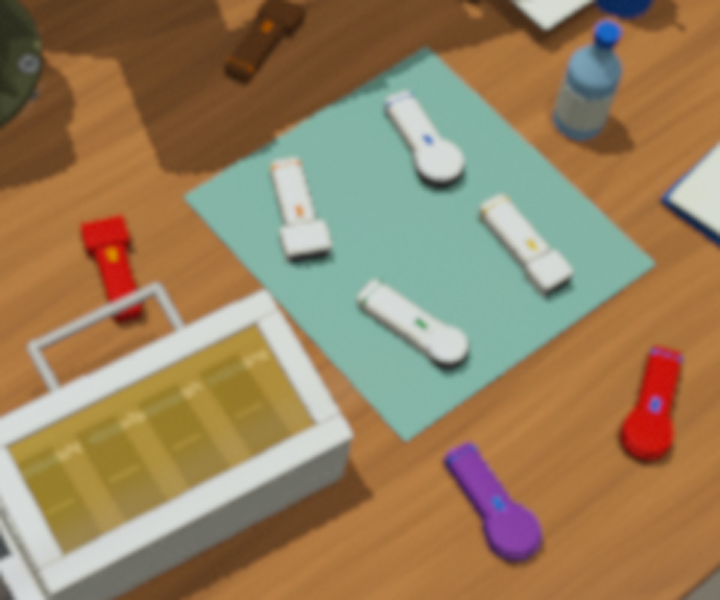

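Four white probes (on the mat) are all genuine, at scene pixels blue (353,141), orange (315,165), green (350,204) and yellow (388,177). Off the mat are the red and brown orange-look-alikes at (254,188) and (303,107), and the purple and red blue-look-alikes at (379,261) and (432,230). I leave those four alone. The enlarged crop confirms the body colours. The lid is slightly ajar, with its bar at (250,207). First move: grip the bar.

```bash
cat >> h.py <<'E'
from scipy.spatial.transform import Rotation as Ro
YAW=np.radians(-8.35); CO=np.array([.5675,-.1050,0])
C=Ro.from_euler('z',YAW).as_matrix()
def w(p): return CO+C@np.asarray(p,float)          # chamber -> world
def tilt(a,s=1):                                    # approach elevation a deg below chamber +x, jaws in chamber xz plane
    a=np.radians(a); z=np.array([np.cos(a),0,-np.sin(a)]); x=np.array([0,s,0.]); y=np.cross(z,x)
    return C@np.stack([x,y,z],1)
def rpy(R): return Ro.from_matrix(R).as_euler('xyz',degrees=True)
def bar(phi,y=0): phi=np.radians(phi); return w([.081-.21*np.cos(phi),y,.08+.21*np.sin(phi)])
def bartcp(phi,R,back=0): return bar(phi)+R[:,2]*(r.grasp_offset-back)
E
python3 - <<'E'
from h import *
print(r.grasp_offset)
for s in (1,-1):
    for a in (30,45,60,75,90):
        R=tilt(a,s); print(s,a,[ (lambda q: None if q is None else np.round(q))(r.solve_ik(bartcp(p,R,b),rpy(R))) for p,b in ((13.7,.1),(13.7,0),(60,0),(102,0),(102,.08))])
c=snap("side","dial.png",(270,195,390,290),6)
s=snap("scene"); P=cloud(s)
# lid bar check: bright/any points above front
q=(P.reshape(-1,3)-CO)@C; m=(abs(q[:,1])<.05)&(q[:,0]>-.15)&(q[:,0]<-.1)&(q[:,2]>.05); print(m.sum(), np.median(q[m],0), q[m].min(0),q[m].max(0))
E
```

```text
0.0187
1 30 [None, None, array([ -18.,   -0.,  122.,  100.,    8., -105.]), array([-15.,  16.,  99.,  51.,   7., -54.]), array([-16.,   5., 107.,  39.,  11., -42.])]
1 45 [array([-23., -20., 140.,  34.,  19., -43.]), array([ -20.,    2.,  135.,  101.,    8., -109.]), array([-17.,   0., 114.,  17.,  21., -21.]), array([-14.,  18.,  91.,  10.,  27., -13.]), array([-15.,   8.,  95.,   9.,  33., -12.])]
1 60 [array([-20., -14., 128.,  10.,  37., -18.]), array([-18.,   3., 127.,  14.,  21., -21.]), array([-16.,   4., 105.,   6.,  41., -11.]), array([-14.,  22.,  80.,   4.,  48.,  -7.]), array([-14.,  14.,  81.,   4.,  55.,  -7.])]
1 75 [array([-17.,  -5., 116.,   3.,  54., -10.]), array([-17.,   7., 118.,   3.,  40., -11.]), array([-15.,  10.,  96.,   2.,  60.,  -8.]), array([-14.,  28.,  68.,   1.,  69.,  -6.]), array([-14.,  24.,  64.,   1.,  77.,  -5.])]
1 90 [array([-16.,   6., 103.,   0.,  71.,  -7.]), array([-16.,  14., 109.,  -0.,  57.,  -7.]), array([-14.,  17.,  86.,   0.,  77.,  -6.]), array([-13.,  37.,  54.,   0.,  89.,  -5.]), array([-13.,  37.,  45.,   0.,  99.,  -5.])]
-1 30 [None, array([-21.,   7., 141., 156.,  29.,  14.]), array([-18.,  -0., 122., 100.,   8.,  75.]), array([-15.,  16.,  99.,  51.,   7., 126.]), array([-16.,   5., 107.,  39.,  11., 138.])]
-1 45 [array([-23., -20., 140.,  34.,  19., 137.]), array([-20.,   2., 135., 101.,   8.,  71.]), None, None, None]
-1 60 [None, None, None, None, None]
-1 75 [None, None, None, None, None]
-1 90 [None, None, None, None, None]
130 [-0.1212 -0.0014  0.1338] [-0.1292 -0.0496  0.1236] [-0.1151  0.0499  0.1424]
```

View pics/dial.png

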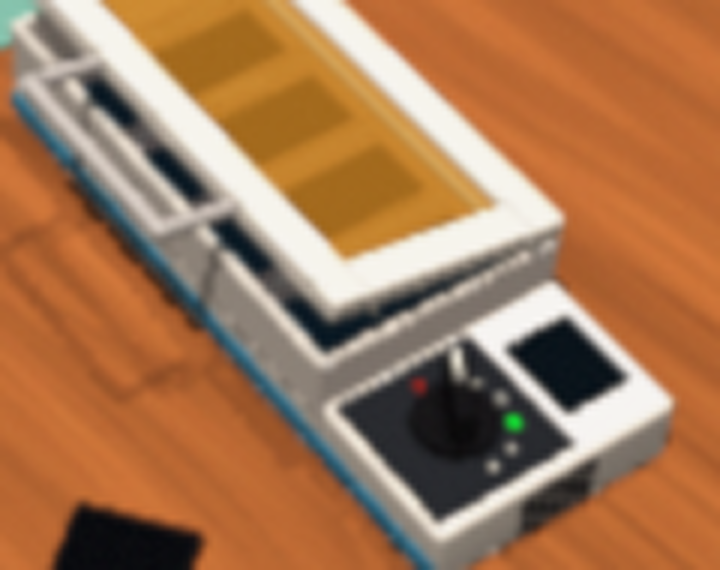

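Run:
```python
from h import *
R=tilt(60); p0=13.8
r.goto(bartcp(p0,R,.10),rpy(R)); print(r.movel(bartcp(p0,R),velocity=.1,f_stop=12))
r.grab(); s=r.read_state(); print(s["finger_gap"],s["ft_force"],s["clock"])
for p in np.arange(p0+8,103,8):
    Rp=tilt(60+15*(p-p0)/90)
    r.movel(bartcp(p,Rp),frame=rpy(Rp),velocity=.12)
    s=r.read_state(); print(round(p),s["finger_gap"],s["ft_force"].round(1),round(s["clock"],1))
    if s["finger_gap"]<.006 or np.linalg.norm(s["ft_force"])>40: print("stop");break
```

```text
False
0.008385170581998471 [-7.6947 -1.1526  2.2179] 6.4083
22 0.007460845247773727 [-16.4   0.4   7.4] 6.8
30 0.00790335870677574 [-26.7   2.8  16.5] 7.2
38 0.007558759093624123 [-14.    3.4  13.8] 7.6
46 0.007656847996116883 [-14.7   3.5  18.2] 8.0
54 0.007973502464403384 [-5.4  4.  11.3] 8.4
62 0.007775735304916023 [-5.3  3.5 13.6] 8.8
70 0.00819563426105205 [-1.1  2.5  7.9] 9.2
78 0.007563229626328343 [0.3 2.5 9.4] 9.5
86 0.008074671393611598 [1.9 1.5 5.6] 9.9
94 0.008026738424195674 [2.6 2.  7.2] 10.3
102 0.00793368967169288 [4.2 2.8 6.7] 10.7
```

```bash
cat >> h.py <<'E'
def down(yaw): return [180,0,yaw]
def bays(cams=("scene","side")):
    out=[]
    for n in cams:
        snap(n); out+=[d["point"] for d in finder.spot_point(n,"bay1") if d["confidence"]>.3]
    return np.array(out)
def probe(col,cams=("scene","side")):
    o,h=[],[]
    for n in cams:
        snap(n)
        for q,l in (("probe_"+col,o),("probe_"+col+"_head",h)):
            for d in finder.spot_point(n,q): l.append((d["confidence"],*d["point"]))
    return np.array(o),np.array(h)
E
python3 - <<'E'
from h import *
r.open_gripper(); R=tilt(74.7); r.movel(bartcp(102,R,.09),velocity=.2)
r.goto([.30,.15,.30],down(172))
b=bays(); print(b); print((b-CO)@C)
snap("scene","open.png"); snap("side")
for n in ("scene","side"):
    for q in ("lid_bar","lid_hinge","chamber","dial_grip"):
        for d in finder.spot_point(n,q)[:2]: print(n,q,d["confidence"],(np.array(d["point"])-CO)@C)
for k in ("blue","orange","green","yellow"):
    o,h=probe(k); print(k); print(o[:, :]); print(h)
print(r.read_state()["clock"], r.read_state()["q"])
E
```

```text
[[ 0.5588 -0.0744  0.0364]
 [ 0.5433 -0.2068  0.0383]
 [ 0.5492 -0.1397  0.0404]
 [ 0.5682 -0.0016  0.0345]
 [ 0.5604 -0.0709  0.0397]
 [ 0.5508 -0.1348  0.0338]
 [ 0.5723 -0.0017  0.036 ]
 [ 0.5421 -0.2079  0.0376]]
[[-0.0131  0.029   0.0364]
 [-0.0092 -0.1042  0.0383]
 [-0.0131 -0.037   0.0404]
 [-0.0143  0.1024  0.0345]
 [-0.012   0.0327  0.0397]
 [-0.0122 -0.0319  0.0338]
 [-0.0103  0.1029  0.036 ]
 [-0.0102 -0.1055  0.0376]]
scene lid_bar 0.56 [ 0.1254 -0.002   0.2848]
scene lid_hinge 0.75 [ 0.0875 -0.0021  0.0825]
scene chamber 0.93 [ 0.0001 -0.0034  0.    ]
side lid_bar 0.6 [ 0.1286 -0.0023  0.2884]
side lid_hinge 0.79 [0.0895 0.0005 0.0784]
side chamber 0.77 [-0.0011 -0.0017  0.    ]
side dial_grip 0.57 [-0.0334 -0.2113  0.077 ]
blue
[[ 0.95    0.79    0.3355 -0.0029]
 [ 0.87    0.4138  0.3552  0.0057]
 [ 0.85    0.766   0.1284  0.0007]
 [ 0.81    0.4107  0.3532  0.0061]
 [ 0.75    0.7887  0.3302 -0.0006]
 [ 0.52    0.7632  0.1249  0.0025]]
[[ 0.96    0.8214  0.1171  0.0106]
 [ 0.78    0.8274  0.2794  0.0111]
 [ 0.61    0.4704  0.3349  0.0197]
 [ 0.75    0.4642  0.3468  0.010
[... 232 characters left out ...]
0.3562 -0.0085  0.0038]
 [ 0.66    0.398   0.1911  0.0029]
 [ 0.55    0.2083  0.3014 -0.0014]
 [ 0.47    0.6923 -0.1232  0.2881]]
[[0.85   0.4514 0.1618 0.0128]
 [0.84   0.3033 0.015  0.016 ]
 [0.58   0.1918 0.3491 0.0113]
 [0.89   0.3067 0.0165 0.0106]
 [0.61   0.1888 0.3525 0.0118]]
green
[[0.78   0.5761 0.1853 0.0054]
 [0.51   0.5752 0.1906 0.0038]]
[[0.89   0.6372 0.2033 0.0121]
 [0.7    0.634  0.2002 0.0138]]
yellow
[[ 0.57    0.5728  0.3445  0.0051]
 [ 0.16    0.5424 -0.2045  0.0387]]
[[ 0.96    0.6353  0.3382  0.0145]
 [ 0.26    0.5647 -0.1055 -0.0016]
 [ 0.62    0.5071 -0.3078  0.079 ]
 [ 0.5     0.6319  0.3407  0.0148]]
15.6333 [ 20.3024 -14.6817 110.5882   0.0011  84.0912 -61.7008]
```

View pics/open.png

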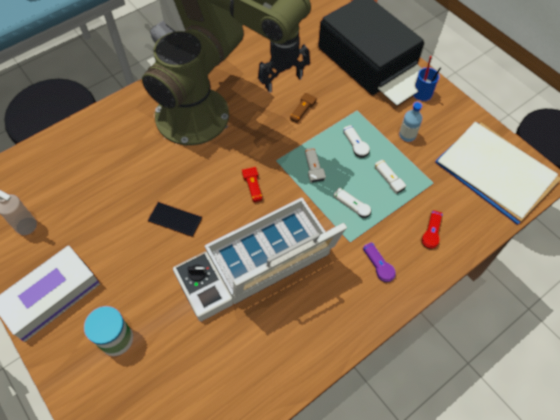

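```bash
cat >> h.py <<'E'
def rimfit():
    for n in ("scene","side"):
        q=(cloud(snap(n)).reshape(-1,3)-CO)@C
        top=(abs(q[:,2]-.080)<.006)
        f=top&(abs(q[:,1])<.145)&(abs(q[:,0]+.078)<.012)
        a=np.polyfit(q[f,1],q[f,0],1); print(n,"front",f.sum(),a[1],"dyaw",-np.degrees(a[0]))
        for s in (1,-1):
            g=top&(abs(q[:,0])<.06)&(abs(q[:,1]-s*.152)<.012); print("  y",s,g.sum(),np.median(q[g,1]) if g.sum() else None, np.median(q[g,2]) if g.sum() else None)
def pick(o,yaw,up=.16,dz=.007,zs=.004):
    r.goto([o[0],o[1],.10],down(yaw+180)); r.movel([o[0],o[1],zs+dz],velocity=.15,f_stop=15)
    r.grab(); s=r.read_state(); print("grip",s["finger_gap"],s["tool_pos"])
    r.movel([o[0],o[1],up],velocity=.2); s=r.read_state(); print("lifted",s["finger_gap"],s["clock"])
    return s["finger_gap"]
def place(y,x=-.011,dz=.007,drop=.002,release=True):
    yw=np.degrees(YAW)+180; p=w([x,y,.16]); r.goto(p,down(yw))
    s=r.read_state(); print("over",s["finger_gap"])
    if s["finger_gap"]<.02: print("LOST"); return False
    e=w([x,y,.036+dz+drop]); print("fstop",r.movel(e,velocity=.1,f_stop=15)); s=r.read_state(); print(s["tool_pos"]-e,s["finger_gap"])
    if release:
        r.open_gripper(); s=r.read_state(); print("open",s["finger_gap"],s["ft_force"]); r.movel(p,velocity=.2)
    print(r.read_state()["clock"]); return True
E
python3 - <<'E'
from h import *
rimfit()
o,h=probe("green",("scene",)); o=o[0,1:];h=h[0,1:]
print(o,h)
o=.5*o+.5*np.array([.5755,.188,.004]); y=np.degrees(np.arctan2(h[1]-o[1],h[0]-o[0])); print(y)
pick(o,y)
E
```

```text
scene front 273 -0.07695263380059769 dyaw 0.335458247742454
  y 1 85 0.14948589390642522 0.07981241246694361
  y -1 97 -0.15356235306381652 0.08018511861928301
side front 178 -0.07983833304057444 dyaw 0.19471091846294308
  y 1 78 0.14757530766692467 0.0793712596096931
  y -1 94 -0.15624355919926214 0.08000795745099283
[0.5771 0.1852 0.0053] [0.6355 0.2042 0.0115]
16.557071375636678
grip 0.03043382853243438 [0.5768 0.1867 0.0118]
lifted 0.030276114396850188 19.35
```

```bash
cat > upd.py <<'E'
s=open("h.py").read()
s=s.replace("YAW=np.radians(-8.35); CO=np.array([.5675,-.1050,0])","YAW=np.radians(-8.1); CO=np.array([.5671,-.1072,0])")
s+='''
def nudge(y,x=-.004,z=.046):                    # push handle outward with shut fingers until its middle is at chamber y
    sg=np.sign(y); yw=np.degrees(YAW)+180; r.grab()
    a=w([x,y-sg*.056,.15]); r.goto(a,down(yw)); r.movel(w([x,y-sg*.056,z]),velocity=.2,f_stop=10)
    e=w([x,y-sg*(.016+.0145),z]); print("nudge stop",r.movel(e,velocity=.05,f_stop=15), r.read_state()["ft_force"])
    r.movel(w([x,y-sg*.05,z]),velocity=.1); r.movel(a,velocity=.2); r.open_gripper()
'''
open("h.py","w").write(s)
E
python3 upd.py
python3 - <<'E'
from h import *
if place(.091):
    nudge(.102)
    r.goto([.40,.10,.25],down(172))
    c=snap("scene","g4.png",(200,160,420,300),3)
    o,h=probe("green")
    for a in (o,h): print(a[:,0],(a[:,1:]-CO)@C)
print(r.read_state()["clock"])
E
```

```text
over 0.030367201718613516
fstop False
[-0.0001  0.0005  0.    ] 0.030471411158434054
open 0.08503852700045841 [-0.1284  0.7007  0.053 ]
22.775
nudge stop False [ 0.1983 -0.4534 -0.2887]
[0.54 0.84 0.23] [[-0.008   0.1031  0.034 ]
 [-0.01    0.1019  0.0355]
 [ 0.0121 -0.4718  0.0017]]
[0.58 0.54 0.42] [[ 0.0487  0.106   0.0461]
 [ 0.0497  0.1012  0.049 ]
 [-0.0139 -0.1028  0.0367]]
28.325
```

View pics/g4.png

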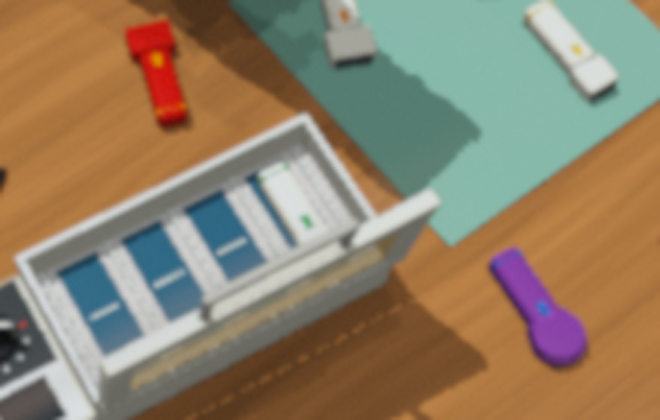

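Green lies in bay 4: handle at crop (287,200), measured about 2 mm from the bay's cross line. Next I place yellow in bay 1.

```bash
cat >> h.py <<'E'
def look(col,guess):
    o,h=probe(col); f=lambda a,g: a[(a[:,0]>.15)&(np.linalg.norm(a[:,1:3]-g[:2],axis=1)<.09)][:,1:] 
    guess=np.asarray(guess); o=f(o,guess); o1=np.median(o,0); h=h[:,1:]; d=np.linalg.norm(h[:,:2]-o1[:2],axis=1); h=h[(d>.04)&(d<.08)&(h[:,2]<.03)]
    print(col,"origins",o.tolist(),"heads",h.tolist()); hm=h.mean(0); om=o.mean(0); return om,np.degrees(np.arctan2(hm[1]-om[1],hm[0]-om[0]))
E
python3 - <<'E'
from h import *
o,y=look("yellow",[.575,.345]); print(o,y)
if abs(y+5)<15:
    pick(o,y)
    if place(-.091):
        nudge(-.102)
        r.goto([.40,.10,.25],down(172))
        for n in ("scene","side"):
            snap(n)
            for q in ("probe_yellow","probe_yellow_head"): print(n,q,[(round(d["confidence"],2),((np.array(d["point"])-CO)@C).round(4)) for d in finder.spot_point(n,q)])
        print(look("orange",[.40,.19])); print(look("blue",[.412,.355]))
print(r.read_state()["clock"])
E
```

```text
yellow origins [[0.578, 0.3455, 0.004], [0.571, 0.3431, 0.0021], [0.6366, 0.3401, 0.0146]] heads [[0.634, 0.3401, 0.0148], [0.6351, 0.337, 0.0147]]
[0.5952 0.3429 0.0069] -6.308227576554773
grip 0.030518735412358895 [0.5956 0.3431 0.0118]
lifted 0.030664331455398493 32.1
over 0.030617046421609458
fstop True
[ 0.0007 -0.0001  0.0135] 0.030303878377623022
open 0.08556910864224392 [0.3557 0.1014 0.3133]
36.225
nudge stop False [-0.2553  0.7089  0.8451]
scene probe_yellow [(0.87, array([-0.0344, -0.1005,  0.0639])), (0.54, array([-0.0169,  0.1014,  0.035 ]))]
scene probe_yellow_head [(0.58, array([ 0.0227, -0.1118,  0.0517]))]
side probe_yellow [(0.8, array([-0.0367, -0.1011,  0.0636])), (0.31, array([-0.1237,  0.371 ,  0.0036]))]
side probe_yellow_head [(0.54, array([ 0.0239, -0.1098,  0.0519]))]
orange origins [[0.3992, 0.1911, 0.004]] heads [[0.451, 0.1631, 0.014], [0.4512, 0.1679, 0.0156]]
(array([0.3992, 0.1911, 0.004 ]), np.float64(-26.2551079433785))
blue origins [[0.4127, 0.3532, 0.0036], [0.4103, 0.3553, 0.0056]] heads [[0.4712, 0.3399, 0.0179]]
(array([0.4115, 0.3543, 0.0046]), np.float64(-13.515695701584566))
42.5167
```

My averaging took in a false "origin" (really the head), so yellow was gripped 20 mm too far forward, and its tail now probably rests on the front wall. I check with a picture.

Run:
```python
from h import *
snap("side","y1s.png",(265,180,385,280),5)
c=snap("scene"); q=(cloud(c)-CO)@C
m=(abs(q[...,1]+.105)<.03)&(abs(q[...,0]+.02)<.08)&(q[...,2]>.05)&(q[...,2]<.13)
v=q[m]; 
for x0 in np.arange(-.1,.06,.01):
    k=v[abs(v[:,0]-x0)<.005]; 
    if len(k): print(round(x0,3),len(k),k[:,1].min().round(3),k[:,1].max().round(3),np.median(k[:,2]).round(3))
```

```text
-0.08 36 -0.134 -0.097 0.074
-0.07 60 -0.135 -0.078 0.095
-0.06 50 -0.111 -0.078 0.099
-0.05 45 -0.112 -0.079 0.095
-0.04 52 -0.114 -0.081 0.09
-0.03 48 -0.116 -0.083 0.085
-0.02 50 -0.118 -0.085 0.081
-0.01 45 -0.119 -0.087 0.078
-0.0 56 -0.123 -0.087 0.071
0.01 52 -0.125 -0.087 0.068
0.02 62 -0.127 -0.088 0.064
0.03 58 -0.127 -0.09 0.059
0.04 2 -0.108 -0.093 0.063
```

View pics/y1s.png

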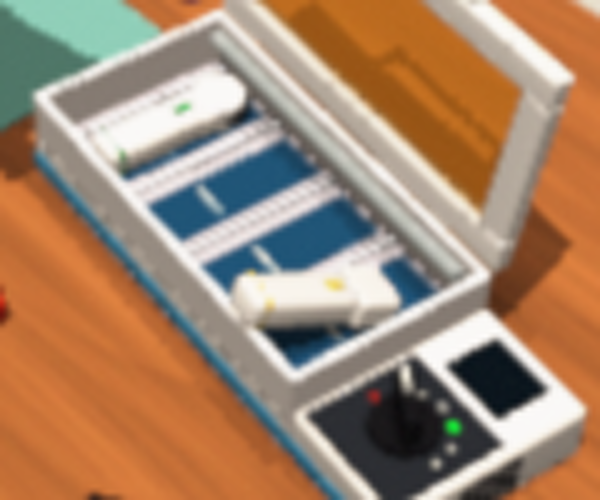

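Yellow rests with its tail on the front rim (side crop: tail (250,300), head (375,285)), pitched about 23° and yawed about −10°. I'll grip its raised handle above the rim, level it in the air and set it down again.

```bash
cat >> h.py <<'E'
def T(R,p): M=np.eye(4); M[:3,:3]=R; M[:3,3]=p; return M
TC=lambda: T(C,CO)
E
python3 - <<'E'
from h import *
E=lambda s,a: Ro.from_euler(s,a,degrees=True).as_matrix()
Tp=TC()@T(E('z',-9)@E('y',23.3),[-.0355,-.101,.063])
g=w([-.045,-.0985,.071]); Rg=Ro.from_euler('xyz',down(np.degrees(YAW)-9+180),degrees=True).as_matrix()
rel=np.linalg.inv(Tp)@T(Rg,g)
tgt=lambda y,z: (lambda M:(M[:3,3],rpy(M[:3,:3])))(TC()@T(np.eye(3),[-.011,y,z])@rel)
for z in (.13,.039): print(r.solve_ik(*tgt(-.091,z)))
r.goto(g+[0,0,.09],rpy(Rg)); print(r.movel(g,velocity=.1,f_stop=10)); r.grab(); s=r.read_state(); print(s["finger_gap"],s["tool_pos"]-g)
r.movel(g+[0,0,.08],velocity=.1); print(r.read_state()["finger_gap"])
p,o=tgt(-.091,.13); r.goto(p,o); print(r.read_state()["finger_gap"],r.read_state()["clock"])
snap("side","lev.png",(235,150,395,270),5)
E
```

```text
[ -26.8392   15.3145  106.7169   12.3588   36.4206 -117.3052]
[ -26.8392   24.4861  109.4456   17.5603   24.909  -123.3204]
False
0.030835651688971642 [ 0.0002 -0.0001  0.0003]
0.030992046521270716
0.031282992638436466 46.9667
```

View pics/lev.png

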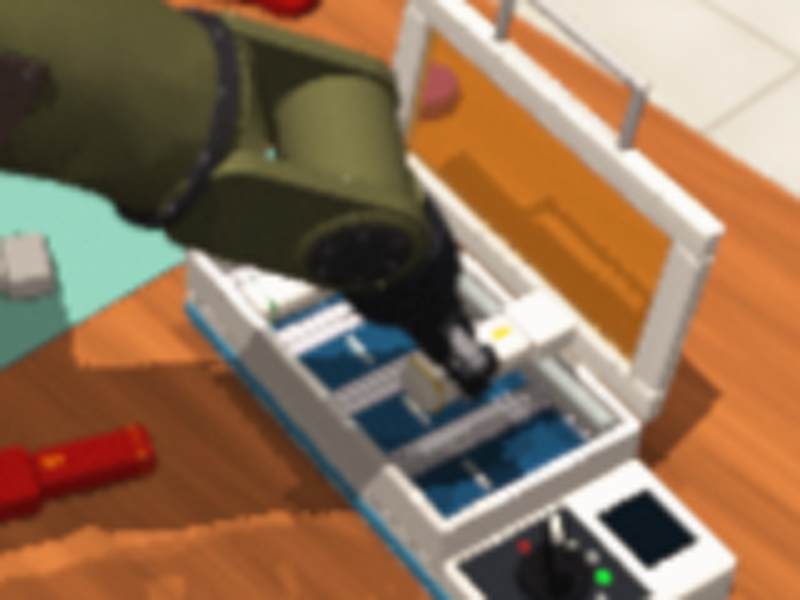

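Yellow is held roughly level above bay 1. Its head with the yellow mark is at crop (520,330), clear of the walls. I lower it.

Run:
```python
from h import *
s=r.read_state(); p=s["tool_pos"]; e=p-np.array([0,0,.091])
print("fstop",r.movel(e,velocity=.08,f_stop=10)); s=r.read_state(); print(s["tool_pos"]-e,s["finger_gap"])
r.open_gripper(); print(r.read_state()["finger_gap"]); 
a=Ro.from_euler('xyz',s["orientation"],degrees=True).as_matrix()[:,2]
r.movel(r.read_state()["tool_pos"]-a*.06+[0,0,.03],velocity=.2)
r.goto([.40,.10,.25],down(172))
for n in ("scene","side"):
    c=snap(n,n+"y2.png",(265,180,385,280) if n=="side" else (200,160,420,300),5 if n=="side" else 3)
    for q in ("probe_yellow","probe_yellow_head"): print(n,q,[(round(d["confidence"],2),((np.array(d["point"])-CO)@C).round(4)) for d in finder.spot_point(n,q)])
    q=(cloud(c)-CO)@C; v=q[(abs(q[...,1]+.102)<.045)&(abs(q[...,0])<.072)&(q[...,2]>.048)&(q[...,2]<.1)]
    for x0 in np.arange(-.07,.071,.01):
        k=v[abs(v[:,0]-x0)<.005]
        if len(k)>3: print(round(x0,3),len(k),k[:,1].min().round(3),k[:,1].max().round(3),np.median(k[:,2]).round(3))
print(r.read_state()["clock"])
```

```text
fstop True
[-0.0001  0.0001  0.    ] 0.030771680504594928
0.08523601177811459
scene probe_yellow [(0.81, array([-0.0101, -0.0927,  0.0384]))]
scene probe_yellow_head [(0.8, array([ 0.0483, -0.091 ,  0.0461]))]
-0.07 5 -0.136 -0.068 0.081
-0.06 12 -0.104 -0.077 0.057
-0.05 38 -0.106 -0.074 0.06
-0.04 38 -0.106 -0.073 0.059
-0.03 44 -0.106 -0.074 0.058
-0.02 36 -0.105 -0.075 0.059
-0.01 37 -0.105 -0.074 0.058
0.0 41 -0.105 -0.075 0.059
0.01 39 -0.105 -0.074 0.06
0.02 43 -0.106 -0.071 0.059
0.03 44 -0.108 -0.071 0.06
0.04 21 -0.108 -0.071 0.06
side probe_yellow [(0.62, array([-0.0122, -0.0923,  0.0357])), (0.3, array([-0.0304, -0.208 ,  0.08  ]))]
side probe_yellow_head [(0.92, array([ 0.0496, -0.0912,  0.0483])), (0.65, array([0.0472, 0.0988, 0.0468])), (0.51, array([-0.2211,  0.4341,  0.0033]))]
-0.06 24 -0.108 -0.075 0.058
-0.05 26 -0.107 -0.075 0.06
-0.04 28 -0.108 -0.081 0.06
-0.03 27 -0.108 -0.077 0.06
-0.02 25 -0.109 -0.077 0.061
-0.01 26 -0.108 -0.076 0.06
0.0 24 -0.109 -0.077 0.06
0.01 28 -0.108 -0.073 0.06
0.02 25 -0.113 -0.075 0.06
0.03 30 -0.111 -0.072 0.06
0.04 30 -0.11 -0.071 0.06
0.05 24 -0.11 -0.071 0.06
0.06 56 -0.141 -0.058 0.077
0.07 32 -0.144 -0.057 0.079
50.8583
```

View pics/sidey2.png

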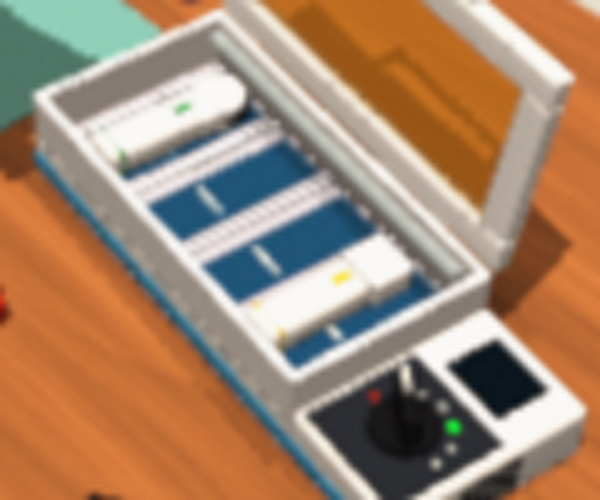

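Yellow is flat and straight on bay 1's line. Now I nudge it the last 10 mm sideways, then handle orange (bay 2), using a stricter finder that pairs origin and head.

```bash
cat >> h.py <<'E'
def look(col,guess):
    o,h=probe(col); P=[]
    for a in o:
        for b in h:
            d=np.linalg.norm(a[1:3]-b[1:3])
            if abs(d-.06)<.012 and np.linalg.norm(a[1:3]-guess[:2])<.07 and a[3]<.012 and .004<b[3]<.025: P.append((a[1:],b[1:]))
    P=np.array(P); print(col,len(P),"origin spread",np.ptp(P[:,0],axis=0)); m=P.mean(0); d=m[1]-m[0]
    return m[0],np.degrees(np.arctan2(d[1],d[0]))
def inside(col):
    for n in ("scene","side"):
        snap(n)
        for q in ("probe_"+col,"probe_"+col+"_head"): print(n,q,[(round(d["confidence"],2),((np.array(d["point"])-CO)@C).round(4).tolist()) for d in finder.spot_point(n,q)[:3] if d["point"][2]>.03])
E
python3 - <<'E'
from h import *
nudge(-.102); r.goto([.40,.10,.25],down(172)); inside("yellow")
o,y=look("orange",[.40,.19]); print(o,y)
if abs(y+29)<12:
    pick(o,y); place(-.034,dz=.009-.002)
    r.goto([.40,.10,.25],down(172)); inside("orange")
    print(look("blue",[.412,.355]))
E
```

```text
nudge stop False [-0.4455  0.433  -0.0542]
scene probe_yellow [(0.72, [-0.0115, -0.106, 0.0367]), (0.15, [-0.0161, 0.1013, 0.0334])]
scene probe_yellow_head [(0.75, [0.0488, -0.1027, 0.0455])]
side probe_yellow [(0.69, [-0.0143, -0.1066, 0.0361])]
side probe_yellow_head [(0.57, [0.0478, -0.1024, 0.0485])]
orange 4 origin spread [0.0018 0.0035 0.0008]
[0.3997 0.1915 0.005 ] -26.843080026419763
grip 0.03083880807852045 [0.4    0.1917 0.0116]
lifted 0.030636829630142106 60.6667
over 0.03043699619480763
fstop False
[ 0.0004 -0.0001  0.0007] 0.030723211858285658
open 0.08523561094902865 [-0.3173 -0.9206 -0.0435]
64.6333
scene probe_orange [(0.63, [-0.0109, -0.0366, 0.0349])]
scene probe_orange_head [(0.77, [0.0463, -0.0344, 0.0452]), (0.21, [-0.0108, -0.0347, 0.038])]
side probe_orange [(0.83, [-0.0139, -0.0378, 0.037])]
side probe_orange_head [(0.69, [0.0461, -0.0338, 0.0495])]
blue 4 origin spread [0.0023 0.0032 0.0006]
(array([0.412 , 0.3547, 0.0052]), np.float64(-12.753895199554101))
```

Run:
```python
from h import *
o,y=look("blue",[.412,.355]); print(o,y)
pick(o,y,dz=.010); place(.034,dz=.010,drop=.003)
r.goto([.40,.10,.25],down(172)); 
for k in ("blue","orange","green","yellow"): inside(k)
c=snap("scene","s4.png",(200,160,420,300),3); c=snap("side","d4.png",(255,170,385,275),6)
q=(cloud(c)-CO)@C
for yb in (-.102,-.034,.034,.102):
    v=q[(abs(q[...,1]-yb)<.03)&(q[...,0]>-.055)&(q[...,0]<.02)&(q[...,2]>.05)&(q[...,2]<.075)]
    xs=np.arange(-.05,.02,.01); e=np.array([(v[abs(v[:,0]-x)<.005][:,1].min(),v[abs(v[:,0]-x)<.005][:,1].max(),np.median(v[abs(v[:,0]-x)<.005][:,2])) for x in xs])
    f=np.polyfit(xs,e[:,:2].mean(1),1); print(yb,"mid y",e[:,:2].mean(),"yaw",np.degrees(np.arctan(f[0])),"z",e[:,2])
print(r.read_state()["clock"])
```

```text
blue 4 origin spread [0.0005 0.0013 0.0005]
[0.4094 0.3537 0.0057] -12.393344629070917
grip 0.030617022927822018 [0.4098 0.3539 0.0147]
lifted 0.03047785442330546 69.9667
over 0.030434912735375883
fstop False
[ 0.0004 -0.0001  0.0006] 0.030553411372834457
open 0.08573600319476551 [0.4831 0.1015 0.2336]
74.175
scene probe_blue [(0.87, [-0.0099, 0.0337, 0.0348])]
scene probe_blue_head [(0.89, [0.0524, 0.0313, 0.0495])]
side probe_blue [(0.87, [-0.0081, 0.035, 0.0364]), (0.63, [-0.0099, 0.1038, 0.0365])]
side probe_blue_head [(0.8, [0.0483, 0.0378, 0.0426])]
scene probe_orange [(0.85, [-0.0137, -0.0374, 0.0352])]
scene probe_orange_head [(0.6, [0.0463, -0.0386, 0.0449])]
side probe_orange [(0.65, [-0.0116, -0.035, 0.0339])]
side probe_orange_head [(0.93, [0.0503, -0.0335, 0.0508]), (0.73, [-0.0122, -0.0329, 0.0323])]
scene probe_green [(0.67, [-0.0077, 0.1003, 0.0367])]
scene probe_green_head [(0.72, [0.0494, 0.1072, 0.0468])]
side probe_green [(0.88, [-0.0093, 0.1008, 0.0339]), (0.25, [0.0879, -0.0011, 0.081])]
side probe_green_head [(0.58, [0.0506, 0.0999, 0.0483])]
scene probe_yellow [(0.68, [-0.0086, -0.1044, 0.0352])]
scene probe_yellow_head [(0.78, [0.0445, -0.1038, 0.0443])]
side probe_yellow [(0.84, [-0.0145, -0.1061, 0.0386])]
side probe_yellow_head [(0.6, [0.0492, -0.1053, 0.0485]), (0.3, [-0.0328, -0.2055, 0.0773])]
-0.102 mid y -0.10436155468392593 yaw -1.4165784646539166 z [0.0605 0.0612 0.0616 0.0597 0.0592 0.0586 0.0604 0.061 ]
-0.034 mid y -0.03727110340916202 yaw 1.9564905431384725 z [0.0599 0.0608 0.061  0.0604 0.0605 0.0619 0.0613 0.0583]
0.034 mid y 0.03143136911013385 yaw 0.2321280151212601 z [0.0598 0.0608 0.0612 0.0605 0.0601 0.0607 0.0618 0.0601]
0.102 mid y 0.09937935152160117 yaw -1.3987703139682648 z [0.0613 0.0606 0.0605 0.0605 0.0604 0.0593 0.0614 0.0605]
76.4667
```

View pics/d4.png

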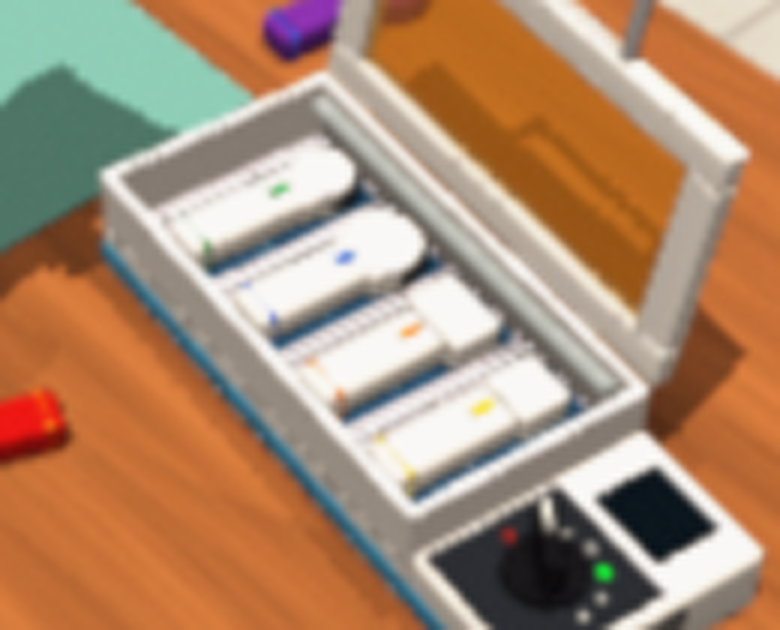

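All four probes lie flat in their own bays (side crop, green (260,200), blue (320,265), orange (400,345), yellow (460,425)), heads to the hinge and within ±2° of straight. Now I shut the lid.

Run:
```python
from h import *
A=lambda p: tilt(60+15*max(p-13.8,0)/90)
R=A(102); print(r.solve_ik(bartcp(3,tilt(60)),rpy(tilt(60))) is not None)
r.goto(bartcp(102,R,.09),rpy(R)); print(r.movel(bartcp(102,R),velocity=.1,f_stop=12)); r.grab(); s=r.read_state(); print(s["finger_gap"],s["ft_force"])
for p in list(np.arange(94,5,-8))+[4]:
    Rp=A(p); r.movel(bartcp(p,Rp),frame=rpy(Rp),velocity=.12)
    s=r.read_state(); print(round(p),s["finger_gap"].round(4),s["ft_force"].round(1),end=" ")
    if s["finger_gap"]<.006 or np.linalg.norm(s["ft_force"])>45: print("stop");break
e=r.read_state()["tool_pos"]-[0,0,.012]; print("\npush",r.movel(e,velocity=.02,f_stop=20)); s=r.read_state(); print(s["tool_pos"],s["ft_force"],s["clock"])
print("bar z", (s["tool_pos"]-tilt(60)[:,2]*r.grasp_offset)[2])
```

```text
True
False
0.008329540461948476 [-0.4808 -0.9847  2.5775]Traceback (most recent call last):
  File "<stdin>", line 7, in <module>
AttributeError: 'float' object has no attribute 'round'
```

Run:
```python
from h import *
A=lambda p: tilt(60+15*max(p-13.8,0)/90)
for p in list(np.arange(86,5,-8))+[4]:
    Rp=A(p); r.movel(bartcp(p,Rp),frame=rpy(Rp),velocity=.12)
    s=r.read_state(); print(round(p),round(s["finger_gap"],4),s["ft_force"].round(1),end=" ")
    if s["finger_gap"]<.006 or np.linalg.norm(s["ft_force"])>45: print("stop");break
e=r.read_state()["tool_pos"]-[0,0,.012]; print("\npush",r.movel(e,velocity=.02,f_stop=20)); s=r.read_state(); print(s["tool_pos"],s["ft_force"],s["clock"])
print("bar z", (s["tool_pos"]-tilt(60)[:,2]*r.grasp_offset)[2])
```

```text
86 0.0078 [-3.3  0.4  9.7] 78 0.0074 [-5.5  1.8 14.2] 70 0.0077 [-8.   0.7 13.2] 62 0.0078 [-11.1   0.8  12.7] 54 0.0079 [-11.4   0.1  10.5] 46 0.0077 [-10.3  -0.2   4.4] 38 0.008 [-10.1  -1.1   5.1] 30 0.0077 [-10.9  -1.3   1.1] 22 0.0077 [-14.2  -4.6   1.2] 14 0.0078 [-14.6  -7.3  -1. ] 6 0.0076 [-10.6  -6.5  -3.6] 4 0.008 [-10.7  -7.6  -3.7] 
push True
[ 0.4484 -0.0905  0.0711] [-1.114  -1.6412  4.1632] 84.9583
bar z 0.08724685481721996
```

Run:
```python
from h import *
R=tilt(60); r.open_gripper(); p=r.read_state()["tool_pos"]; r.movel(p-R[:,2]*.1,velocity=.2)
r.grab(); r.goto(w([-.127,0,.16]),down(np.degrees(YAW)+180)); print("press",r.movel(w([-.127,0,.080]),velocity=.04,f_stop=18)); s=r.read_state(); print(s["tool_pos"],s["ft_force"])
r.movel(w([-.127,0,.2]),velocity=.2); r.open_gripper(); r.goto([.40,.15,.30],down(172))
for n in ("scene","side"):
    c=snap(n,n+"_shut.png",(255,170,385,275) if n=="side" else None,6 if n=="side" else 1)
    for k in ("lid_bar","dial_grip"): print(n,k,[(round(d["confidence"],2),((np.array(d["point"])-CO)@C).round(4).tolist()) for d in finder.spot_point(n,k)[:2]])
    q=(cloud(c)-CO)@C
    m=(abs(q[...,1])<.14)&(abs(q[...,0]+.07)<.008)&(q[...,2]>.06); print("lid front z",np.median(q[m][:,2]))
    m=(abs(q[...,1])<.14)&(abs(q[...,0]-.07)<.008)&(q[...,2]>.06); print("lid rear z",np.median(q[m][:,2]))
print(r.read_state()["clock"])
```

```text
press True
[ 0.4415 -0.0893  0.093 ] [-7.2784  1.9472 16.1939]
scene lid_bar [(0.66, [-0.1267, 0.003, 0.0889])]
scene dial_grip [(0.68, [-0.0327, -0.2099, 0.0814])]
lid front z 0.09636171716108816
lid rear z 0.09620587506297114
side lid_bar [(0.71, [-0.1274, 0.0017, 0.0913])]
side dial_grip [(0.62, [-0.0311, -0.2071, 0.0784])]
lid front z 0.09766026650287889
lid rear z 0.09765666181261046
92.6167
```

View pics/side_shut.png

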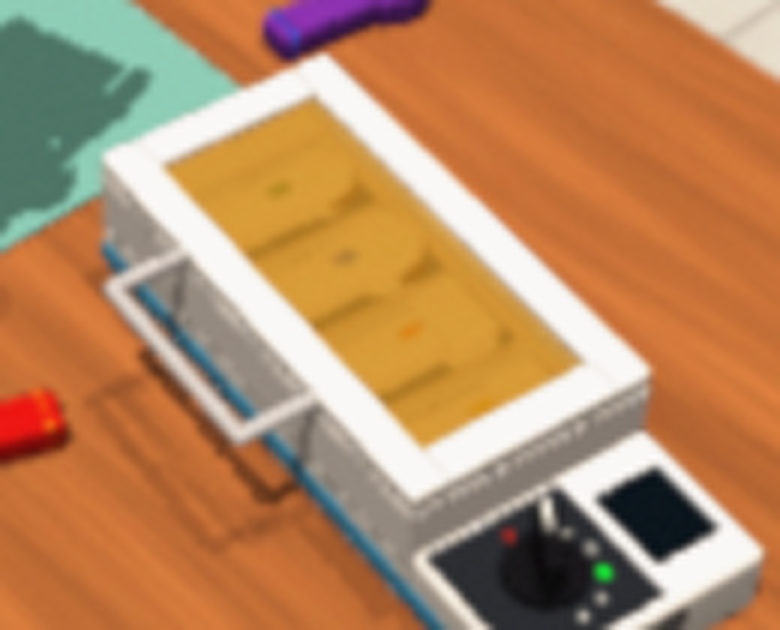

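The lid is shut (bar top touched at z = 0.093, lid level front and rear). Now I read the dial by projecting the predicted pointer tip for each click.

Run:
```python
from h import *
for n in ("side","scene"):
    c=snap(n); g=cv2.cvtColor(c["frame"],cv2.COLOR_RGB2GRAY)
    for k in range(0,5):
        a=np.radians(30*k); d=np.array([np.sin(a),np.cos(a),0])
        px=[proj(c,w(np.array([-.03,-.207,.089])+rr*d)) for rr in (.008,.012,.016,.02)]
        dot=proj(c,w(np.array([-.03,-.207,.051])+.036*d))
        print(n,k,[int(g[int(round(p[1])),int(round(p[0]))]) for p in px],"tip",((px[-1]-[255,170])*6).round() if n=="side" else px[-1].round(1),"dot",((dot-[255,170])*6).round() if n=="side" else dot.round(1))
# IK for turning
for k in range(0,5):
    for h in (0,180):
        yaw=np.degrees(YAW)+90-30*k+h; q=r.solve_ik(w([-.03,-.207,.064]),down(yaw)); print(k,h,None if q is None else q.round())
```

```text
side 0 [136, 58, 80, 66] tip [527. 502.] dot [503. 526.]
side 1 [186, 215, 214, 179] tip [545. 497.] dot [535. 518.]
side 2 [47, 40, 47, 71] tip [565. 500.] dot [569. 523.]
side 3 [58, 46, 48, 145] tip [581. 510.] dot [598. 542.]
side 4 [115, 49, 46, 48] tip [589. 525.] dot [612. 568.]
scene 0 [159, 99, 60, 67] tip [201.8 264.5] dot [208.7 267.5]
scene 1 [175, 175, 173, 138] tip [202.5 268. ] dot [210.  273.6]
scene 2 [116, 37, 15, 14] tip [201.2 271.4] dot [207.8 279.7]
scene 3 [34, 16, 15, 24] tip [198.3 274. ] dot [202.5 284.2]
scene 4 [16, 16, 18, 33] tip [194.4 274.9] dot [195.7 285.9]
0 0 [-35.  33.  88.   0.  59. -27.]
0 180 None
1 0 [-35.  33.  88.  -0.  59.   3.]
1 180 None
2 0 [-35.  33.  88.  -0.  59.  33.]
2 180 None
3 0 [-35.  33.  88.  -0.  59.  63.]
3 180 [ -35.   33.   88.    0.   59. -117.]
4 0 [-35.  33.  88.  -0.  59.  93.]
4 180 [-35.  33.  88.   0.  59. -87.]
```

The dial stands at click 1 (white pointer found only there in both views). So it needs three clicks clockwise. I grip the bar 10 mm off-centre so the fingers clear the chamber when they open at click 4.

Run:
```python
from h import *
def pose(deg,z=.066,off=.010):
    a=np.radians(deg); return w(np.array([-.031,-.2075,z])+off*np.array([np.sin(a),np.cos(a),0])), down(np.degrees(YAW)+90-deg)
p,o=pose(30,.17); r.goto(p,o); print(r.movel(pose(30)[0],velocity=.1,f_stop=8)); r.grab(); s=r.read_state(); print(s["finger_gap"],s["ft_force"],s["tool_pos"][2])
for d in range(40,121,10):
    r.goto(*pose(d)); s=r.read_state(); print(d,s["ft_force"].round(1),s["wrist_torque"].round(2),round(s["finger_gap"],4))
r.dwell(.3); r.open_gripper(); s=r.read_state(); print("open",s["finger_gap"],s["ft_force"]); r.movel(pose(120,.18)[0],velocity=.1)
r.goto([.40,.15,.30],down(172))
c=snap("side","dial4.png",(255,170,385,275),6)
for n in ("side","scene"):
    c=snap(n); g=cv2.cvtColor(c["frame"],cv2.COLOR_RGB2GRAY)
    for k in range(0,7):
        a=np.radians(30*k); d=np.array([np.sin(a),np.cos(a),0]); px=[proj(c,w(np.array([-.03,-.207,.089])+rr*d)) for rr in (.008,.012,.016,.02)]
        print(n,k,[int(g[int(round(p[1])),int(round(p[0]))]) for p in px])
print(r.read_state()["clock"])
```

```text
False
0.010841094323010895 [ 1.0914 -0.262   2.7435] 0.06624911854024866
40 [0.1 0.1 5.2] [0.19 0.12 0.12] 0.0108
50 [-0.1  2.3  5.4] [ 0.19  0.21 -0.15] 0.0106
60 [-0.4  1.2  5.4] [ 0.3   0.22 -0.08] 0.0107
70 [-1.   1.5  5.7] [0.64 0.27 0.05] 0.011
80 [-1.7  2.6  6.2] [ 0.52  0.25 -0.09] 0.0103
90 [-1.5  3.8  6.1] [ 0.62  0.22 -0.09] 0.0107
100 [-0.8  3.8  6.4] [ 0.83  0.17 -0.02] 0.0105
110 [-0.7  3.9  6.4] [ 0.74  0.14 -0.15] 0.0108
120 [0.9 4.9 6.2] [ 0.92  0.01 -0.08] 0.0102
open 0.08540909602680194 [-0.2352  0.311   0.3033]
side 0 [49, 47, 52, 68]
side 1 [45, 45, 45, 53]
side 2 [50, 46, 49, 72]
side 3 [87, 53, 60, 145]
side 4 [148, 154, 137, 116]
side 5 [111, 110, 33, 54]
side 6 [39, 36, 13, 13]
scene 0 [20, 25, 47, 68]
scene 1 [19, 21, 26, 43]
scene 2 [19, 19, 25, 32]
scene 3 [119, 42, 17, 18]
scene 4 [172, 172, 168, 131]
scene 5 [99, 49, 55, 44]
scene 6 [45, 44, 45, 56]
103.725
```

View pics/dial4.png

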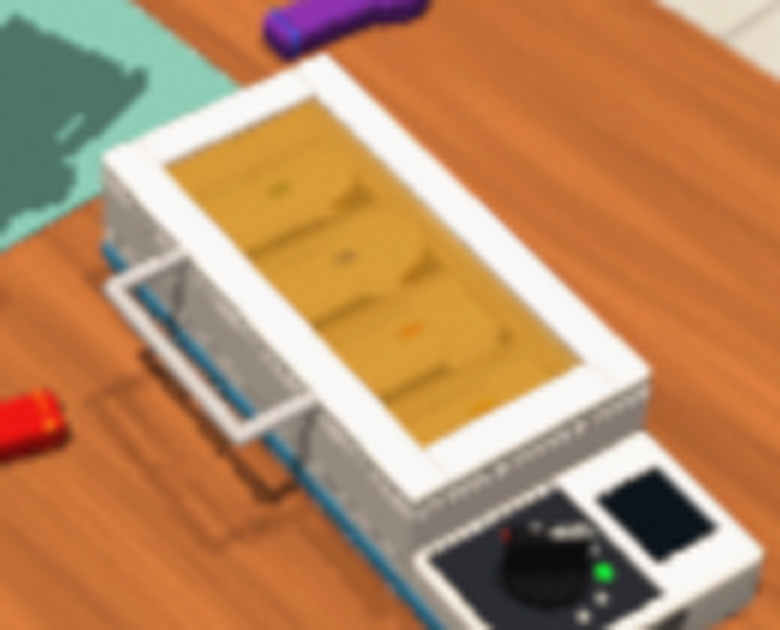

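In the dial crop the pointer runs from (553,533) to (589,528), matching click 4 in both views. The lid is still shut. I do a last numeric check of the bystanders, then hand in.

Run:
```python
from h import *
snap("scene")
for k in ("phone","gel_bottle","wipes_tub","lid_bar"): print(k,[(round(d["confidence"],2),np.round(d["point"],3).tolist()) for d in finder.spot_point("scene",k)[:1]])
for k in ("probe_orange","probe_blue"): print(k,[(round(d["confidence"],2),np.round(d["point"],3).tolist()) for d in finder.spot_point("scene",k)[:5]])
s=r.read_state(); print(s["clock"],s["ft_force"]); r.close_job()
```

```text
phone [(0.66, [0.302, -0.26, -0.002])]
gel_bottle [(0.88, [0.497, 0.516, 0.004])]
wipes_tub [(0.75, [0.646, -0.122, 0.092])]
lid_bar [(0.89, [0.439, -0.086, 0.089])]
probe_orange [(0.95, [0.358, -0.005, 0.004]), (0.91, [0.212, 0.297, -0.001])]
probe_blue [(0.93, [0.792, 0.336, -0.0]), (0.7, [0.764, 0.126, -0.001])]
104.075 [-0.2274 -0.9632 -0.3522]
the job is handed in; nothing more can be done
```

The job is done and handed in at 104 s on the robot's clock. All four probes are in the chamber, the lid is shut and the dial is on the fourth click.

- **Probes:** Yellow is in bay 1, orange in bay 2, blue in bay 3 and green in bay 4. The last images before closing showed each one flat, its head towards the hinge, within about 2° of straight. They were within about 2–4 mm of their bay points, which is about what the cameras can resolve.
- **Yellow's first placing:** It failed because a false reading made me grip it 20 mm too far forward, so its tail lay on the front rim. I gripped it again, levelled it and set it down correctly. Yellow and green were also each nudged about 11 mm into line with closed fingers.
- **Lid:** The top of the bar was touched at 93 mm, as expected when shut, and the lid measured level front and rear.
- **Dial:** It started at click 1 and was turned three clicks clockwise. Both camera views put the pointer at click 4; the scene view was clear, while in the side view click 4 was only the best match.
- **Left alone:** The phone, gel bottle and four coloured look-alikes read at their starting positions.
- **Not confirmed:** The last reading for the tub of wipes was a false detection on the chamber, so its position was not checked at the end. The arm never went near it.

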